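Find the stamped parts crate and push it to the dispatch line

TASK

One of the two blue parts crates has a round yellow stamp on its underside. With the fingers, tip both crates over so that each lies on its side and its underside can be seen; then push the stamped one along the bench, still lying on its side, until its middle is right over the green dispatch line, and leave the other crate lying where it fell. Only push: do not lift or carry the crates, and do not disturb the other things on the bench.

Things in the scene. Friction and masses are not known exactly. Their poses are not given: they have to be found in the camera images.
- crate1: blue open-topped parts crate, empty, loose, upright at the start, one each side of the line: 90 mm along its x (within 0.35 rad of world x), 120 mm along its y, 130 mm tall, walls 4 mm, 0.25 to 0.5 kg, rubber feet below that grip the bench. Origin: centre of the underside; z points out of the open mouth. Same outside as the other crate and may stand left or right; its underside carries the stamp
- crate2: blue open-topped parts crate, empty, loose, upright at the start, one each side of the line: 90 mm along its x (within 0.35 rad of world x), 120 mm along its y, 130 mm tall, walls 4 mm, 0.25 to 0.5 kg, rubber feet below that grip the bench. Origin: centre of the underside; z points out of the open mouth. Same outside as the other crate and may stand left or right; its underside is plain
- crate1_mid (a point): the middle of crate1, 65 mm above the underside along its z; axes as crate1. Pushed level near the top of a 120 mm wide wall the crate tips about the opposite lower edge, falls by itself past about 45 degrees and then lies 90 mm tall; pushed low it slides. Centre of mass some 10 mm nearer the underside
- crate2_mid (a point): the middle of crate2, 65 mm above the underside along its z; axes as crate2. Pushed level near the top of a 120 mm wide wall the crate tips about the opposite lower edge, falls by itself past about 45 degrees and then lies 90 mm tall; pushed low it slides. Centre of mass some 10 mm nearer the underside
- stamp (a point): centre of the round yellow stamp, 68 mm across with a black ring in it, in the middle of one crate's underside, recessed 3 mm; not to be seen while that crate stands. A crate tipped towards the robot shows its underside to the front camera
- line: the dispatch line: a flat green tape stripe stuck to the bench, 400 mm long along its x (nearly world x), 30 mm wide along its y, under 1 mm thick and nothing to catch on. Origin: its centre. The crate's middle is to come over the stripe, anywhere but the last few cm of its length
- meter: bystander: red hand multimeter lying flat, 150 x 78 x 49 mm; origin under its centre, x along its length
- lampholder: bystander: white ceramic lamp holder standing upright, 48 mm across, 55 mm tall; origin under its centre
- jar: bystander: amber jar with a steel lid, 60 mm across, 85 mm tall; origin under its centre
- spraycan: bystander: spray can with a red label, 52 mm across, 150 mm tall; origin under its centre
Mind the look-alikes: they are no part of the job. Leave any brown look-alike of the crate2 alone. What is shaped like the crate1 but brown is not meant.

How it is judged:
By the outcome, as a careful person would: the job done as asked, in the order asked, and still so for the second after the job is handed in, with the robot touching nothing.
It also fails if it takes over 72 s, if anything falls off the work surface, if the arm or the gripper's body presses on something with over 40 N, if the wrist force passes 120 N, or if a joint passes its speed limit or range.

ROBOT

A 6-joint arm with a two-finger parallel gripper is mounted at the origin on the work surface. World frame = base frame: x ahead of the robot, y to its left, z up, the work surface at z = 0. Lengths are in m, angles in degrees, forces in N, time in s.
With the tool pointing down it reaches from about 0.4 to 0.825 m from the base axis. Payload 7 kg.
Tool frame: the origin (TCP) lies on the centre line of the jaws, within the pads' length; the fingertips stand 19 mm ahead of it and the grasp point (between the pads) is the TCP; z points along the fingers, y is the line along which they close (so a half turn about z gives the same grasp; the last joint's range is limited). The gripper opens to 88 mm and grips with 3 to 60 N. Pads are 19 mm wide; open, the fingers measure 130 mm over their backs; the gripper's body (78 mm by 193 mm) begins 47 mm behind the grasp point.
Start: joints at [-47.034, 20.546, 0.682, 0, -70.136, -16.507], TCP at [0.301, -0.604, 0.246] pointing down, gripper open.
Joint ranges: [-176.03, 176.03], [-82.01, 121.73], [-58.28, 71.71], [-173.87, 95.51], [-174.79, -0.11], [-173.66, 173.66]. Speed limits (degrees/s): [136.94, 136.94, 172.46, 180, 180, 180].

INTERFACE

Orientations are given as [roll, pitch, yaw] about the fixed x, y, z axes, in that order (R = Rz(yaw) Ry(pitch) Rx(roll)).
In Python, from plant import get_state, capture, close_job gives the robot as it stands.
- The arm moves only by the tool apply_moves, never from a script. Its argument "targets" is a list of rows, each a list of 7 numbers: the opening, from 0 (shut) to 1 (fully open), then the shift along the tool's x, y, z normalised to -1 to 1, where 1 is 1000 mm, then the turn, a rotation vector about the tool's x, y, z normalised to -1 to 1, where 1 is 90 degrees. In form: [[claw, tx, ty, tz, ax, ay, az], ...]. A call has 1 to 20 rows; each row shifts and turns the commanded pose from where the row before left it, along the tool's axes as they then stand; what a row does not reach is not made up. A row lasts 1/12 s, in which the tool goes at most 41.7 mm and 7.16 degrees, less where a joint would pass 70% of its speed; a pose out of reach is approached as far as the arm can. A call with a number of a shift or a turn outside -1 to 1 is refused whole. A call with a gripper value outside its range is refused whole. The fingers move at their own pace and stop on an object; "newtons" is the grip in N (left out, the last holds). Time passes only in rows, so rows that do not move let the fingers close. It gives the time, the measured TCP pose, the force, the opening and the grip force at its end, in the units of the state.
- get_state(): the state, without advancing time (a new reading comes with each control period).
- capture(name): name is "scene" or "top" or "wrist"; returns a dict with "frame" (420x560x3 uint8, red, green, blue), "range_z" (420x560 float32, m along the optical axis (not along the pixel's ray), 0 where there is no reading), "camera_matrix" (3x3 intrinsics, pixels), "k1" (the pictures are not rectified: a ray, as slopes to the right and down, at radius r is drawn at 1 + k1 r^2 times it, then the intrinsics apply), "T" (4x4, takes a point from camera to world coordinates). Camera axes: x right, y down, z forward; pixel columns grow to the right and rows downward; lengths in m; the calibration is good to about 2 mm. A picture is of the moment at which its call begins.
- close_job(): hands the job in; it is judged then, once.
The state is a dict: "time_s": time; "joints": joint angles; "qd": joint speeds; "joint_torque": joint torques, N m; "tcp_pos": TCP position; "eef_rot": TCP orientation; "contact_force": force on the tool from outside, world axes, zero at the start; "moment": the same for the moment, N m; "gripper_width": finger opening in m; "gripper_force": force on a finger pad.
Only numpy, scipy, OpenCV 4.12 (cv2) and the standard library are available. Lean on these libraries where they do the work, as an engineer would, in place of code of your own. Each camera call takes 0.05 s, during which the arm holds its last target. There are 200 camera calls.

## Working session

There is one attempt and no reset: what is moved stays moved. The work goes in short steps, Python scripts to look and compute and a tool call to move; the robot and the scene stay as the last step left them, time stands still between calls to the robot, and variables do not carry over. Pictures are saved under pics/ and viewed, at most 10 in all, crops included, and the job is handed in when it is done.

Besides the shell and the picture viewer there is one more tool, called after ">>>" by a JSON object that holds its "op" and its "data". apply_moves: Moves the arm, as the interface text tells. Scaled input: -1 to 1 covers 1000 mm each way for a shift and 90 degrees each way for a turn. Its arguments: {"type":"object","properties":{"targets":{"type":"array","items":{"type":"array","items":{"type":"number"}}},"newtons":{"type":"number"}},"required":["targets"]}

```bash
mkdir -p pics; cat > h.py <<'E'
import numpy as np, cv2
from plant import get_state, capture
def snap(n,f):
    c=capture(n); cv2.imwrite('pics/'+f,c['frame'][:,:,::-1]); return c
def cloud(c):
    K=np.array(c['camera_matrix']);h,w=c['range_z'].shape
    v,u=np.mgrid[:h,:w].astype(float)
    k=float(np.ravel(c['k1'])[0])
    xd=(u-K[0,2])/K[0,0];yd=(v-K[1,2])/K[1,1];x,y=xd.copy(),yd.copy()
    for _ in range(8):
        s=1+k*(x*x+y*y);x=xd/s;y=yd/s
    z=c['range_z'];P=np.stack([x*z,y*z,z,np.ones_like(z)],-1)@np.array(c['T']).T
    P[z==0]=np.nan
    return P[...,:3]
E
python3 - <<'E'
from h import *
for n in('scene','top'):
    c=snap(n,n+'0.png');print(n,np.round(c['T'],2).tolist())
    P=cloud(c);hsv=cv2.cvtColor(c['frame'],cv2.COLOR_RGB2HSV)
    for nm,lo,hi in(('blue',(98,100,40),(130,255,255)),('green',(45,80,40),(85,255,255)),('brown',(5,60,30),(20,200,200)),('red',(0,150,60),(4,255,255))):
        m=cv2.inRange(hsv,lo,hi);N,L,S,C=cv2.connectedComponentsWithStats(m)
        for i in range(1,N):
            if S[i,4]>150:
                Q=P[L==i];Q=Q[~np.isnan(Q[:,0])]
                if len(Q)<50: continue
                print(nm,S[i].tolist(),C[i].round(),np.percentile(Q,[2,50,98],axis=0).round(3).tolist())
                T=Q[Q[:,2]>0.122]
                if nm=='blue' and n=='top' and len(T)>50: print('  rim',cv2.minAreaRect((T[:,:2]*1000).astype(np.float32)))
                if nm=='green' and n=='top': print('  rect',cv2.minAreaRect((Q[:,:2]*1000).astype(np.float32)))
print(get_state())
E
```

```text
scene [[0.44, 0.71, -0.54, 1.4], [0.9, -0.35, 0.27, -0.4], [-0.0, -0.61, -0.79, 1.22], [0.0, 0.0, 0.0, 1.0]]
blue [477, 0, 83, 55, 3102] [519.  24.] [[0.234, 1.031, 0.082], [0.3, 1.154, 0.175], [0.308, 1.365, 0.228]]
blue [319, 141, 50, 58, 1822] [342. 168.] [[0.513, 0.172, 0.012], [0.559, 0.232, 0.084], [0.608, 0.293, 0.13]]
blue [196, 195, 52, 59, 1899] [222. 223.] [[0.543, -0.252, 0.013], [0.574, -0.192, 0.082], [0.635, -0.135, 0.131]]
green [249, 154, 52, 88, 643] [275. 196.] [[0.319, 0.005, -0.005], [0.512, 0.017, 0.0], [0.686, 0.031, 0.005]]
green [305, 225, 20, 14, 192] [315. 232.] [[0.692, 0.024, 0.034], [0.713, 0.049, 0.038], [0.733, 0.075, 0.043]]
brown [2, 0, 91, 98, 3947] [46. 46.] [[0.359, -0.533, 0.593], [0.435, -0.447, 0.651], [0.516, -0.351, 0.693]]
brown [0, 0, 560, 420, 111674] [234. 218.] [[-0.199, -0.777, -0.204], [0.564, -0.187, 0.0], [0.953, 1.036, 0.206]]
brown [465, 31, 95, 49, 1521] [512.  54.] [[0.186, 0.939, -0.128], [0.305, 1.227, 0.058], [0.334, 1.608, 0.083]]
brown [9, 140, 35, 26, 212] [ 28. 152.] [[-0.081, -0.711, -0.005], [-0.031, -0.638, 0.003], [0.3
[... 2113 characters left out ...]
, 0.043]]
{'time_s': 0.1, 'joints': array([-4.70337013e+01,  2.05881124e+01,  6.37764770e-01, -1.70727753e-02,
       -7.01361769e+01, -1.65068548e+01]), 'qd': array([-0.03782449, -0.15016141,  0.08753099,  0.15644964, -0.02500268,
        0.02603805]), 'joint_torque': array([-1.21254881e-03, -5.84160125e+01,  2.93753403e+01,  7.01544017e+00,
        1.01822478e-02, -2.98039515e-05]), 'tcp_pos': array([ 0.30053959, -0.60393181,  0.24470007]), 'eef_rot': array([ 1.79912481e+02, -9.19763946e-03, -1.53546362e+02]), 'contact_force': array([-0.46905721,  0.63094666, -0.45031541]), 'moment': array([-0.0142515 ,  0.03553147,  0.03702714]), 'gripper_force': 0.0, 'gripper_width': 0.08768011232920919}
```

View pics/scene0.png

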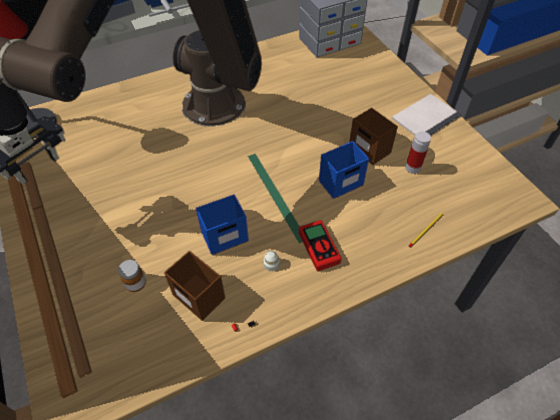

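View pics/top0.png

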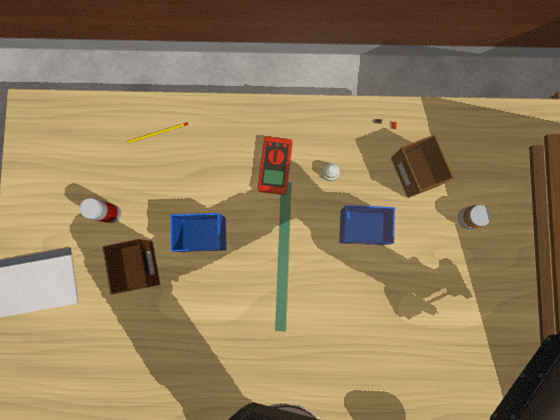

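The front view shows blue crates at (342,168) and (222,223). The look-alikes are brown crates at (373,135) and (194,285). The green line runs from (252,157) to (298,238). In the top view the blue crates are at (197,232) and (366,225), and the brown ones at (131,265) and (422,165). I choose the two blue ones and will check them in a crop.

```bash
python3 - <<'E'
from h import *
c=snap('top','t1.png');P=cloud(c)
cv2.imwrite('pics/crop.png',cv2.resize(c['frame'][120:340,90:470,::-1],None,fx=2,fy=2))
for nm,(u0,u1,v0,v1) in dict(brL=(95,165,232,300),brR=(388,456,130,202),meter=(255,296,132,198),lamp=(320,345,160,183),jar=(455,493,200,232),can=(75,122,194,226)).items():
    Q=P[v0:v1,u0:u1].reshape(-1,3);Q=Q[Q[:,2]>0.03];print(nm,np.percentile(Q,[1,99],axis=0).round(3).tolist())
    T=Q[Q[:,2]>.12]
    if nm[:2]=='br': print(cv2.boxPoints(cv2.minAreaRect((T[:,:2]*1000).astype(np.float32))).round().tolist())
hsv=cv2.cvtColor(c['frame'],cv2.COLOR_RGB2HSV)
f=c['frame'].astype(int)
m=(f[...,1]-f[...,0]>15)&(P[...,2]<.01);m[:, :265]=0;m[:,300:]=0
Q=P[m];print('line',Q.min(0),Q.max(0),np.polyfit(Q[:,0],Q[:,1],1),len(Q))
E
```

```text
brL [[0.409, 0.344, 0.032], [0.537, 0.452, 0.133]]
[[403.0, 431.0], [424.0, 342.0], [541.0, 368.0], [520.0, 458.0]]
brR [[0.672, -0.393, 0.032], [0.809, -0.272, 0.134]]
[[669.0, -314.0], [705.0, -400.0], [816.0, -353.0], [779.0, -267.0]]
meter [[0.676, 0.004, 0.031], [0.822, 0.085, 0.05]]
lamp [[0.718, -0.124, 0.031], [0.753, -0.09, 0.061]]
jar [[0.592, -0.504, 0.031], [0.647, -0.45, 0.09]]
can [[0.585, 0.457, 0.033], [0.633, 0.505, 0.154]]
line [ 0.3101229   0.00153921 -0.00947706] [0.70535633 0.03418663 0.00924296] [-0.02127715  0.02784909] 1399
```

View pics/crop.png

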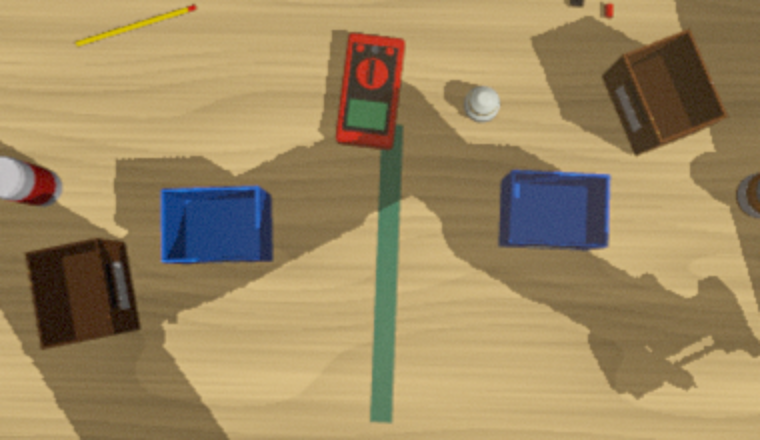

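>>> {"op": "apply_moves", "data": {"targets": [[0, 0, 0, -0.04, 0, 0, 0.0735], [0, 0, 0, -0.02, 0, 0, 0.0735], [0, 0, 0, 0, 0, 0, 0.0735], [0, 0, 0, 0, 0, 0, 0.0735], [0, 0, 0, 0, 0, 0, 0]]}}

```text
time_s: 0.57
tcp_pos: [0.3008, -0.6042, 0.3057]
eef_rot: [180.0, 0.0, 179.7]
contact_force: [0.1, -0.2, -0.5]
gripper_width: 0.0595
gripper_force: 0.0
```

The crop confirms two blue crates at (217,225) and (555,210), with the brown ones left out. I'll start with the right crate.

>>> {"op": "apply_moves", "data": {"targets": [[0, -0.0206, 0.0229, 0, 0, 0, 0], [0, -0.0206, 0.0229, 0, 0, 0, 0], [0, -0.0206, 0.0229, 0, 0, 0, 0], [0, -0.0206, 0.0229, 0, 0, 0, 0], [0, -0.0206, 0.0229, 0, 0, 0, 0], [0, -0.0206, 0.0229, 0, 0, 0, 0], [0, -0.0206, 0.0229, 0, 0, 0, 0], [0, -0.0206, 0.0229, 0, 0, 0, 0], [0, -0.0206, 0.0229, 0, 0, 0, 0], [0, -0.0206, 0.0229, 0, 0, 0, 0], [0, -0.0206, 0.0229, 0, 0, 0, 0], [0, -0.0206, 0.0229, 0, 0, 0, 0], [0, -0.0206, 0.0229, 0, 0, 0, 0], [0, -0.0206, 0.0229, 0, 0, 0, 0], [0, -0.0206, 0.0229, 0, 0, 0, 0], [0, -0.0206, 0.0229, 0, 0, 0, 0], [0, -0.0206, 0.0229, 0, 0, 0, 0], [0, -0.0206, 0.0229, 0, 0, 0, 0], [0, 0, 0, 0, 0, 0, 0], [0, 0, 0, 0, 0, 0, 0]]}}

```text
time_s: 2.23
tcp_pos: [0.6722, -0.1905, 0.304]
eef_rot: [180.0, -0.1, -179.7]
contact_force: [0.7, -1.0, 0.7]
gripper_width: 0.0005
gripper_force: 0.0
```

>>> {"op": "apply_moves", "data": {"targets": [[0, 0, 0, 0.03, 0, 0, 0], [0, 0, 0, 0.03, 0, 0, 0], [0, 0, 0, 0.03, 0, 0, 0], [0, 0, 0, 0.03, 0, 0, 0], [0, 0, 0, 0.03, 0, 0, 0], [0, 0, 0, 0.02, 0, 0, 0], [0, 0, 0, 0, 0, 0, 0], [0, 0.01, 0, 0, 0, 0, 0], [0, 0.01, 0, 0, 0, 0, 0], [0, 0.008, 0, 0, 0, 0, 0], [0, 0.008, 0, 0, 0, 0, 0], [0, 0.008, 0, 0, 0, 0, 0], [0, 0.008, 0, 0, 0, 0, 0], [0, 0.008, 0, 0, 0, 0, 0], [0, 0, 0, 0, 0, 0, 0]]}}

```text
time_s: 3.48
tcp_pos: [0.6097, -0.192, 0.136]
eef_rot: [180.0, -0.0, 180.0]
contact_force: [0.3, -0.1, 0.7]
gripper_width: 0.0002
gripper_force: 0.4
```

```bash
python3 - <<'E'
from h import *
c=snap('scene','s2.png');P=cloud(c);hsv=cv2.cvtColor(c['frame'],cv2.COLOR_RGB2HSV)
m=cv2.inRange(hsv,(98,100,40),(130,255,255))>0
Q=P[m&(P[...,1]<0)&(P[...,0]>.35)&(abs(P[...,1])<.35)];print(np.percentile(Q,[1,99],axis=0).round(3))
E
```

```text
[[ 0.541 -0.252  0.03 ]
 [ 0.649 -0.134  0.218]]
```

View pics/s2.png

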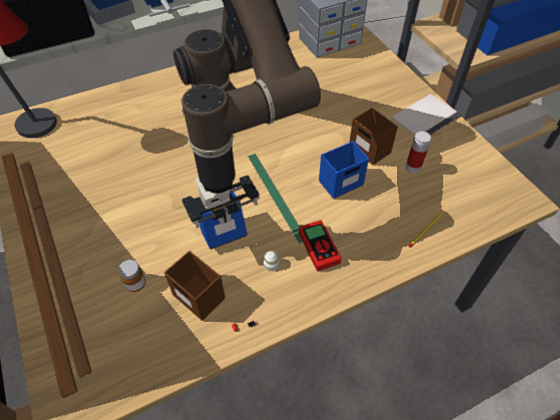

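The crate at (222,223) is starting to tilt under the fingers and hasn't slid, so I'll keep pushing.

>>> {"op": "apply_moves", "data": {"targets": [[0, 0.008, 0, 0, 0, 0, 0], [0, 0.008, 0, 0, 0, 0, 0], [0, 0.008, 0, 0, 0, 0, 0], [0, 0.008, 0, 0, 0, 0, 0], [0, 0.008, 0, 0, 0, 0, 0], [0, 0.008, 0, 0, 0, 0, 0], [0, 0.008, 0, 0, 0, 0, 0], [0, 0, 0, 0, 0, 0, 0], [0, 0, 0, 0, 0, 0, 0], [0, 0, 0, 0, 0, 0, 0]]}}

```text
time_s: 4.37
tcp_pos: [0.5557, -0.1921, 0.1356]
eef_rot: [-180.0, 0.0, -180.0]
contact_force: [-0.0, -0.4, -0.4]
gripper_width: 0.0008
gripper_force: 0.0
```

```bash
cat > b.py <<'E'
from h import *
import sys
for n in ('scene','top'):
    c=snap(n,sys.argv[1]+n+'.png');P=cloud(c);hsv=cv2.cvtColor(c['frame'],cv2.COLOR_RGB2HSV)
    for nm,lo,hi in(('blue',(98,100,30),(130,255,255)),('yellow',(22,150,100),(35,255,255))):
        m=cv2.inRange(hsv,lo,hi)>0
        for s in(1,-1):
            Q=P[m&(P[...,1]*s>-.05)&(P[...,0]>.33)&(P[...,0]<.66)&(abs(P[...,1])<.33)&(P[...,2]<.18)&(P[...,2]>.012)]
            if len(Q)<40: continue
            T=Q[Q[:,2]>.075]
            print(n,nm,s,len(Q),np.percentile(Q,[1,50,99],axis=0).round(3).tolist(),[np.round(a) for a in cv2.minAreaRect((T[:,:2]*1000).astype(np.float32))] if len(T)>30 else '')
E
python3 b.py a
```

```text
scene blue 1 1748 [[0.513, 0.171, 0.014], [0.559, 0.23, 0.086], [0.609, 0.293, 0.131]] [array([561., 234.]), array([ 95., 124.]), np.float64(3.0)]
scene blue -1 478 [[0.41, -0.25, 0.012], [0.532, -0.224, 0.076], [0.541, -0.133, 0.095]] [array([ 497., -215.]), array([166., 101.]), np.float64(39.0)]
scene yellow -1 138 [[0.531, -0.222, 0.018], [0.535, -0.192, 0.049], [0.54, -0.161, 0.074]] 
top blue 1 1073 [[0.515, 0.17, 0.012], [0.568, 0.254, 0.088], [0.605, 0.291, 0.134]] [array([560., 231.]), array([ 89., 120.]), np.float64(3.0)]
top blue -1 1629 [[0.412, -0.247, 0.03], [0.458, -0.184, 0.09], [0.518, -0.13, 0.095]] [array([ 465., -190.]), array([119., 108.]), np.float64(89.0)]
```

The right crate is down and has the stamp. Next I'll tip the left one.

>>> {"op": "apply_moves", "data": {"targets": [[0, 0, 0, -0.035, 0, 0, 0], [0, 0, 0, -0.035, 0, 0, 0], [0, 0, 0, -0.035, 0, 0, 0], [0, 0, 0, -0.035, 0, 0, 0], [0, 0, 0, -0.03, 0, 0, 0], [0, -0.0075, 0.0353, 0, 0, 0, 0], [0, -0.0075, 0.0353, 0, 0, 0, 0], [0, -0.0075, 0.0353, 0, 0, 0, 0], [0, -0.0075, 0.0353, 0, 0, 0, 0], [0, -0.0075, 0.0353, 0, 0, 0, 0], [0, -0.0075, 0.0353, 0, 0, 0, 0], [0, -0.0075, 0.0353, 0, 0, 0, 0], [0, -0.0075, 0.0353, 0, 0, 0, 0], [0, -0.0075, 0.0353, 0, 0, 0, 0], [0, -0.0075, 0.0353, 0, 0, 0, 0], [0, -0.0075, 0.0353, 0, 0, 0, 0], [0, -0.0075, 0.0353, 0, 0, 0, 0], [0, 0, 0, 0, 0, 0, -0.031], [0, 0, 0, 0, 0, 0, 0]]}}

```text
time_s: 6.05
tcp_pos: [0.6456, 0.2337, 0.304]
eef_rot: [-179.9, -0.1, -176.9]
contact_force: [-1.3, 0.1, -0.4]
gripper_width: 0.0006
gripper_force: 0.0
```

>>> {"op": "apply_moves", "data": {"targets": [[0, 0, 0, 0.035, 0, 0, 0], [0, 0, 0, 0.035, 0, 0, 0], [0, 0, 0, 0.035, 0, 0, 0], [0, 0, 0, 0.035, 0, 0, 0], [0, 0, 0, 0.03, 0, 0, 0], [0, 0.01, 0, 0, 0, 0, 0], [0, 0.012, 0, 0, 0, 0, 0], [0, 0.008, 0, 0, 0, 0, 0], [0, 0.008, 0, 0, 0, 0, 0], [0, 0.008, 0, 0, 0, 0, 0], [0, 0.008, 0, 0, 0, 0, 0], [0, 0.008, 0, 0, 0, 0, 0], [0, 0.008, 0, 0, 0, 0, 0], [0, 0.008, 0, 0, 0, 0, 0], [0, 0.008, 0, 0, 0, 0, 0], [0, 0.008, 0, 0, 0, 0, 0], [0, 0.008, 0, 0, 0, 0, 0], [0, 0.008, 0, 0, 0, 0, 0], [0, 0.008, 0, 0, 0, 0, 0], [0, 0, 0, 0, 0, 0, 0]]}}

```text
time_s: 7.72
tcp_pos: [0.5256, 0.2252, 0.135]
eef_rot: [-180.0, -0.1, -177.2]
contact_force: [-1.2, -1.7, 0.2]
gripper_width: 0.0004
gripper_force: 0.0
```

>>> {"op": "apply_moves", "data": {"targets": [[0, 0, 0, 0, 0, 0, 0], [0, 0, 0, -0.035, 0, 0, 0], [0, 0, 0, -0.035, 0, 0, 0], [0, 0, 0, -0.035, 0, 0, 0], [0, 0, 0, -0.035, 0, 0, 0], [0, 0, 0, -0.03, 0, 0, 0], [0, 0, 0, 0, 0, 0, 0]]}}

```text
time_s: 8.3
tcp_pos: [0.5304, 0.2268, 0.3126]
eef_rot: [179.7, 0.5, -177.2]
contact_force: [0.6, 1.2, 0.8]
gripper_width: 0.0002
gripper_force: 0.0
```

```bash
python3 b.py b
```

```text
scene blue 1 1499 [[0.389, 0.164, 0.014], [0.478, 0.208, 0.086], [0.517, 0.285, 0.094]] [array([451., 228.]), array([134., 126.]), np.float64(4.0)]
scene blue -1 1346 [[0.409, -0.249, 0.015], [0.497, -0.197, 0.089], [0.539, -0.131, 0.095]] [array([ 473., -189.]), array([120., 138.]), np.float64(89.0)]
scene yellow -1 110 [[0.531, -0.219, 0.017], [0.535, -0.191, 0.046], [0.539, -0.161, 0.074]] 
top blue 1 1779 [[0.387, 0.163, 0.032], [0.436, 0.216, 0.09], [0.501, 0.285, 0.096]] [array([448., 226.]), array([122., 121.]), np.float64(3.0)]
top blue -1 1893 [[0.412, -0.247, 0.082], [0.474, -0.189, 0.09], [0.534, -0.13, 0.096]] [array([ 473., -190.]), array([119., 125.]), np.float64(89.0)]
```

View pics/bscene.png

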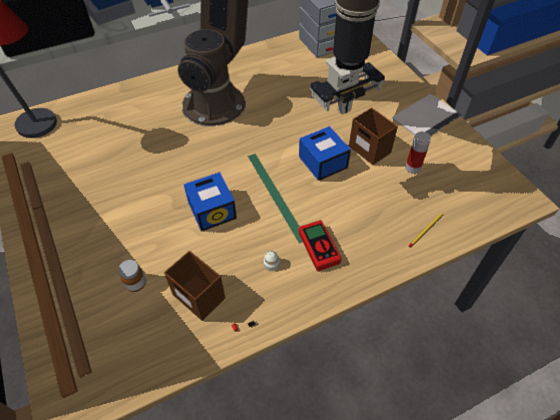

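Both crates are lying on their sides, with the stamp visible at (217,215). I'll move to the right of the stamped crate and push it in +y.

>>> {"op": "apply_moves", "data": {"targets": [[0, 0.0047, -0.0318, 0, 0, 0, 0], [0, 0.0047, -0.0318, 0, 0, 0, 0], [0, 0.0047, -0.0318, 0, 0, 0, 0], [0, 0.0047, -0.0318, 0, 0, 0, 0], [0, 0.0047, -0.0318, 0, 0, 0, 0], [0, 0.0047, -0.0318, 0, 0, 0, 0], [0, 0.0047, -0.0318, 0, 0, 0, 0], [0, 0.0047, -0.0318, 0, 0, 0, 0], [0, 0.0047, -0.0318, 0, 0, 0, 0], [0, 0.0047, -0.0318, 0, 0, 0, 0], [0, 0.0047, -0.0318, 0, 0, 0, 0], [0, 0.0047, -0.0318, 0, 0, 0, 0], [0, 0.0047, -0.0318, 0, 0, 0, 0], [0, 0.0047, -0.0318, 0, 0, 0, 0], [0, 0.0047, -0.0318, 0, 0, 0, 0], [0, 0.0047, -0.0318, 0, 0, 0, 0], [0, 0, 0, 0, 0, 0, 0]]}}

```text
time_s: 9.82
tcp_pos: [0.476, -0.2901, 0.3032]
eef_rot: [180.0, -0.2, -177.4]
contact_force: [-0.3, 1.0, -0.1]
gripper_width: 0.0006
gripper_force: 0.0
```

>>> {"op": "apply_moves", "data": {"targets": [[0, 0, 0, 0, 0, 0, -0.0684], [0, 0, 0, 0, 0, 0, -0.0684], [0, 0, 0, 0, 0, 0, -0.0684], [0, 0, 0, 0, 0, 0, -0.0684], [0, 0, 0, 0, 0, 0, -0.0684], [0, 0, 0, 0, 0, 0, -0.0684], [0, 0, 0, 0, 0, 0, -0.0684], [0, 0, 0, 0, 0, 0, -0.0684], [0, 0, 0, 0, 0, 0, -0.0684], [0, 0, 0, 0, 0, 0, -0.0684], [0, 0, 0, 0, 0, 0, -0.0684], [0, 0, 0, 0, 0, 0, -0.0684], [0, 0, 0, 0, 0, 0, -0.0684], [0, 0, 0, 0, 0, 0, -0.0684], [0, 0, 0, 0, 0, 0, 0]]}}

```text
time_s: 11.07
tcp_pos: [0.477, -0.2858, 0.3039]
eef_rot: [179.9, 0.0, -90.8]
contact_force: [0.9, -1.1, 0.0]
gripper_width: 0.0002
gripper_force: 0.0
```

>>> {"op": "apply_moves", "data": {"targets": [[0, 0, 0, 0.04, 0, 0, 0], [0, 0, 0, 0.04, 0, 0, 0], [0, 0, 0, 0.04, 0, 0, 0], [0, 0, 0, 0.04, 0, 0, 0], [0, 0, 0, 0.04, 0, 0, 0], [0, 0, 0, 0.04, 0, 0, 0], [0, 0, 0, 0, 0, 0, 0], [0, -0.01, 0, 0, 0, 0, 0], [0, -0.01, 0, 0, 0, 0, 0], [0, -0.01, 0, 0, 0, 0, 0], [0, -0.01, 0, 0, 0, 0, 0], [0, -0.01, 0, 0, 0, 0, 0], [0, -0.01, 0, 0, 0, 0, 0], [0, -0.01, 0, 0, 0, 0, 0], [0, -0.01, 0, 0, 0, 0, 0], [0, -0.01, 0, 0, 0, 0, 0], [0, -0.01, 0, 0, 0, 0, 0], [0, -0.01, 0, 0, 0, 0, 0], [0, -0.01, 0, 0, 0, 0, 0], [0, 0, 0, 0, 0, 0, 0]]}}

```text
time_s: 12.73
tcp_pos: [0.4799, -0.1644, 0.0664]
eef_rot: [-179.9, 0.0, -91.0]
contact_force: [0.8, -0.8, -0.3]
gripper_width: 0.0002
gripper_force: 0.0
```

```bash
python3 b.py c
```

```text
scene blue 1 1725 [[0.388, -0.049, 0.014], [0.48, 0.197, 0.087], [0.537, 0.285, 0.095]] [array([459., 118.]), array([135., 343.]), np.float64(4.0)]
scene blue -1 790 [[0.413, -0.152, 0.014], [0.508, -0.064, 0.088], [0.545, -0.033, 0.138]] [array([494., -82.]), array([102., 174.]), np.float64(86.0)]
scene yellow -1 122 [[0.531, -0.122, 0.014], [0.536, -0.094, 0.047], [0.541, -0.062, 0.076]] 
top blue 1 2097 [[0.388, 0.164, 0.034], [0.452, 0.219, 0.09], [0.512, 0.285, 0.095]] [array([450., 226.]), array([126., 121.]), np.float64(3.0)]
top blue -1 41 [[0.53, -0.118, 0.086], [0.533, -0.071, 0.089], [0.535, -0.052, 0.096]] [array([533., -85.]), array([ 5., 68.]), np.float64(2.0)]
```

View pics/cscene.png

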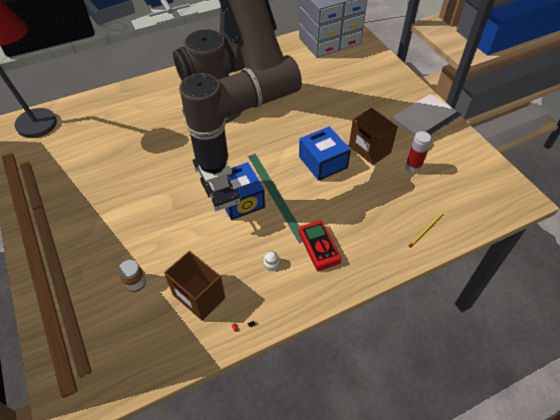

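The crate is sliding straight, with the stamp at (247,204). About 110 mm is left.

>>> {"op": "apply_moves", "data": {"targets": [[0, -0.01, 0, 0, 0, 0, 0], [0, -0.01, 0, 0, 0, 0, 0], [0, -0.01, 0, 0, 0, 0, 0], [0, -0.01, 0, 0, 0, 0, 0], [0, -0.01, 0, 0, 0, 0, 0], [0, -0.01, 0, 0, 0, 0, 0], [0, -0.01, 0, 0, 0, 0, 0], [0, -0.01, 0, 0, 0, 0, 0], [0, -0.01, 0, 0, 0, 0, 0], [0, -0.01, 0, 0, 0, 0, 0], [0, -0.005, 0, 0, 0, 0, 0], [0, -0.004, 0, 0, 0, 0, 0], [0, 0, 0, 0, 0, 0, 0], [0, 0.02, 0, 0, 0, 0, 0], [0, 0.03, 0, 0, 0, 0, 0], [0, 0.03, 0, 0, 0, 0, 0], [0, 0.03, 0, 0, 0, 0, 0], [0, 0.03, 0, 0, 0, 0, 0], [0, 0.03, 0, 0, 0, 0, 0], [0, 0, 0, 0, 0, 0, 0]]}}

```text
time_s: 14.5
tcp_pos: [0.478, -0.2304, 0.0649]
eef_rot: [180.0, 0.0, -91.2]
contact_force: [0.1, 0.2, -0.2]
gripper_width: 0.0006
gripper_force: 0.0
```

>>> {"op": "apply_moves", "data": {"targets": [[0, 0, 0, -0.04, 0, 0, 0], [0, 0, 0, -0.04, 0, 0, 0], [0, 0, 0, -0.04, 0, 0, 0], [0, 0, 0, -0.04, 0, 0, 0], [0, 0, 0, -0.04, 0, 0, 0], [0, 0, 0, 0, 0, 0, 0]]}}

```text
time_s: 15.0
tcp_pos: [0.4817, -0.2279, 0.2739]
eef_rot: [-179.3, -0.2, -91.0]
contact_force: [1.9, 0.2, 0.7]
gripper_width: 0.0009
gripper_force: 0.0
```

```bash
sed -i 's/s>-.05/s>(-.06 if s<0 else .12)/' b.py; python3 b.py d
```

```text
scene blue 1 1509 [[0.389, 0.165, 0.014], [0.478, 0.208, 0.086], [0.518, 0.286, 0.095]] [array([453., 228.]), array([137., 124.]), np.float64(3.0)]
scene blue -1 1160 [[0.414, -0.044, 0.014], [0.498, -0.015, 0.088], [0.542, 0.059, 0.094]] [array([477.,   8.]), array([105., 136.]), np.float64(89.0)]
scene yellow -1 115 [[0.533, -0.014, 0.016], [0.538, 0.014, 0.047], [0.542, 0.046, 0.075]] 
top blue 1 2094 [[0.388, 0.164, 0.035], [0.451, 0.219, 0.09], [0.512, 0.285, 0.095]] [array([450., 226.]), array([125., 121.]), np.float64(3.0)]
```

View pics/dtop.png

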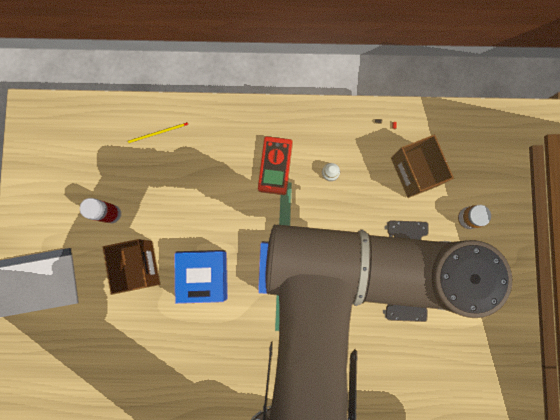

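The elbow hides the crate, though the stamp's centre measures y≈0.016 and the line is at 0.018. I'll move the arm aside for one check.

>>> {"op": "apply_moves", "data": {"targets": [[0, 0.035, 0, 0, 0, 0, 0], [0, 0.035, 0, 0, 0, 0, 0], [0, 0.035, 0, 0, 0, 0, 0], [0, 0.035, 0, 0, 0, 0, 0], [0, 0.035, 0, 0, 0, 0, 0], [0, 0.035, 0, 0, 0, 0, 0], [0, 0.035, 0, 0, 0, 0, 0], [0, 0, 0, 0, 0, 0, 0]]}}

```text
time_s: 15.77
tcp_pos: [0.4727, -0.4762, 0.2616]
eef_rot: [179.8, 0.1, -91.2]
contact_force: [-0.1, 1.1, 0.4]
gripper_width: 0.0005
gripper_force: 0.0
```

```bash
sed -i 's/{}//; s/s\*s/s/' b.py; python3 - <<'E'
from h import *
c=snap('top','e.png');P=cloud(c);hsv=cv2.cvtColor(c['frame'],cv2.COLOR_RGB2HSV)
m=cv2.inRange(hsv,(98,100,30),(130,255,255))>0
Q=P[m&(P[...,1]<.12)&(P[...,1]>-.1)&(P[...,2]>.07)&(P[...,2]<.11)&(P[...,0]<.6)]
print(cv2.minAreaRect((Q[:,:2]*1000).astype(np.float32)),len(Q))
E
```

```text
((475.898193359375, 15.928180694580078), (117.82891082763672, 124.89685821533203), 88.98262023925781) 1835
```

The crate's middle is at (0.476, 0.016) and the line there is at y = 0.018, so it's over the stripe. I'm handing in the job.

```bash
python3 -c "from plant import close_job; print(close_job())"
```

```text
the job is handed in; nothing more can be done
None
```

Both crates were tipped onto their sides, and the stamped one (originally on the right) was pushed until its middle was about 2 mm from the green line's centre; the plain one lies where it fell, and the job was handed in at about 16 s of the 72 s limit.

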